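Wedge the rocking mixing palette

ROBOT

A 7-joint arm with a two-finger parallel gripper is mounted at the origin on the work surface. World frame = base frame: x ahead of the robot, y to its left, z up, the work surface at z = 0. Lengths are in mm, angles in rad, forces in N, time in s.
With the tool pointing down it reaches from about 400 to 875 mm from the base axis. Payload 4.4 kg.
Tool frame: the origin (TCP) lies midway between the tips of the shut fingers; the grasp point (between the pads) lies 19 mm behind it; z points along the fingers, y is the line along which they close (so a half turn about z gives the same grasp; the last joint's range is limited). The gripper opens to 85 mm and grips with 20 to 120 N. Pads are 22 mm wide; open, the fingers measure 114 mm over their backs; the gripper's body (76 mm by 85 mm) begins 54 mm behind the grasp point. The pads swing forward as they close: fully open they stand 13 mm farther back than shut.
Start: joints at [-1.403, 0.628, 0.038, 1.517, -0.027, 0.996, -0.02], TCP at [150.564, 632.336, 231.313] pointing down, gripper open.
Joint ranges: [-3.06, 3.06], [-0.37, 2.12], [-1.25, 1.32], [0.18, 2.47], [-1.1, 4.24], [0.23, 1.98], [-2.94, 2.94]. Speed limits (rad/s): [2.57, 2.57, 3.14, 3.14, 3.14, 3.14, 3.14].

INTERFACE

Orientations are given as [roll, pitch, yaw] about the fixed x, y, z axes, in that order (R = Rz(yaw) Ry(pitch) Rx(roll)).
In Python, from cell import read_state, get_image, finish_job gives the robot as it stands.
- The arm moves only by the tool send_rows, never from a script. Its argument "series" is a list of rows, each an object of numbers: "ax", "ay", "az": the turn, a rotation vector about the tool's x, y, z in rad; "dx", "dy", "dz": the shift along the tool's x, y, z in cm; "hand": the closure, from 0 (fully open) to 1 (shut). In form: [{"ax": .., "ay": .., "az": .., "dx": .., "dy": .., "dz": .., "hand": ..}, ...]. A call has 1 to 10 rows; each row is the pose to reach, as a shift and turn from the pose commanded when the call began, along the tool's axes at that moment; what a row does not reach only later rows make up. A row lasts 1/10 s, in which the tool goes at most 50 mm and 8.59 degrees, less where a joint would pass 70% of its speed; a pose out of reach is approached as far as the arm can. A call with a gripper value outside its range is refused whole. The fingers move at their own pace and stop on an object; the grip force is fixed at half the most. Time passes only in rows, so rows that repeat a pose let the fingers close. It gives the time, the measured TCP pose, the force, the opening and the grip force at its end, in the units of the state.
- read_state(): the state, without advancing time (a new reading comes with each control period).
- get_image(name): name is "scene" or "top"; returns a dict with "pixels" (400x640x3 uint8, red, green, blue), "mtx" (3x3 intrinsics, pixels), "R" (3x3) and "t" (3): a world point X has camera coordinates R X + t. Camera axes: x right, y down, z forward; pixel columns grow to the right and rows downward; lengths in mm; the calibration is good to about 2 mm. A picture is of the moment at which its call begins. There is no depth.
- finish_job(): hands the job in; it is judged then, once.
The state is a dict: "clock": time; "qpos": joint angles; "qd": joint speeds; "tau": joint torques, N m; "eef_pos": TCP position; "tool_rot": TCP orientation; "force": force on the tool from outside, world axes, zero at the start; "torque": the same for the moment, N m; "width": finger opening in mm; "gripper_force": force on a finger pad.
Only numpy, scipy, OpenCV 4.12 (cv2) and the standard library are available. Lean on these libraries where they do the work, as an engineer would, in place of code of your own. Each camera call takes 0.05 s, during which the arm holds its last target. There are 200 camera calls.

TASK

The mixing palette rocks because the foot under its near-left corner, the one the small wooden wedge points at, is too short. Push the wedge along the bench under that foot until it is snug, without jacking the palette up or shoving it out of place, then press down firmly on the round cap over that foot to feel that it no longer dips; if it still dips, push the wedge further and press again. Only push and press with the fingers: lift nothing, leave the jars, tumbler and shade disc alone, and finish clear of everything.

Things in the scene. Friction and masses are not known exactly. Their poses are not given: they have to be found in the camera images.
- palette: Black plastic mixing palette, 2.1 kg, loose. Origin: on the bench under the centre of its SHORT foot (near left). Axes: x away from the robot, y left, z up, at yaw 0. Three good feet at (150, 0), (0, -280), (150, -280) mm. Body 180 (x) x 250 (y) mm centred at (75, -140), 14 to 34 mm above the bench, trim to 42 mm. The short foot, a pad 18 mm wide, hangs 4 to 10 mm above the bench (varies, not given).
- slab_mid (a point): Centre of the palette's grey slab, top face. The palette stands level on its three good feet, but about 2 to 3 N down on the cap over the short foot dips that corner until the foot meets what is below; let go, it comes back level. A wedge driven on past snug shoves the palette along or jacks the corner up, from about 8 N of push.
- cap: Round black cap over the short foot, 32 mm across, flat; part of the palette. Origin at the centre of its top face, 44 mm above the bench when level, the highest solid part of the palette. Press here, straight down, with about 6 to 15 N.
- wedge: Wooden wedge, 100 x 44 mm, 50 g, loose. Origin: centre of its flat underside; x points to the thin end (2 mm thick, at +50 mm); the thick end is an upright face 18 mm high at -50 mm; top slopes evenly. Starts before the short foot, thin end 20 to 55 mm short of the foot's centre, pointing roughly at it. Slides with under 1 N; the push rises by several N once tight.
- jar_a: Powder jar, 42 mm across, 52 mm high, bystander. Origin at the centre of its underside.
- jar_b: Powder jar like the other, bystander. Origin at the centre of its underside.
- tumbler: Glass tumbler, 72 mm across, 85 mm high, bystander. Origin at the centre of its underside.
- shade_disc: Tooth shade guide: black disc with small white teeth round it, 118 mm across, 24 mm high at its middle, bystander. Origin at the centre of its underside.
Not all that is in view belongs to the job. Of the things like the wedge, leave any that is blue; of the rest the larger one is meant.

How it is judged (in metres and radians):
On the way, in this order (a step that is already met when the one before it is completed fails the run):
1. the wedge's thin end is under the short foot (x of palette in the frame of wedge between -0.05 and 0.045 m and y of palette in the frame of wedge between -0.022 and 0.022 m), for 0.1 s.
2. the cap over the short foot is pressed with over 4 N and the palette stays level (within 0.015 rad, about 2 mm at that corner) (contact force between the fingers and cap above 4 N and angle between palette's own z axis and vertical below 0.015 rad and contact force between the fingers and wedge below 0.1 N), for 0.3 s.
At the end, for the whole second after the job is handed in: The wedge lies on the bench under the short foot (foot centre over it, 5 mm or more from the thin end); the palette is at rest, level within 0.015 rad and within 15 mm of its start; earlier its cap was pressed with over 4 N for 0.3 s while it stayed level within 0.015 rad (all of step 1 and height (world z) of wedge below 0.003 m and angle between palette's own z axis and vertical below 0.015 rad and distance of palette from where it was at the start of the episode below 0.015 m and linear speed of each of palette, wedge below 0.01 m/s); the robot touches nothing.
It fails at once if the wedge is lifted off the bench or tipped up (height (world z) of wedge above 0.008 m or angle between wedge's own z axis and vertical above 0.2 rad).
It fails at once if the palette is lifted or jacked up (height (world z) of palette above 0.008 m or angle between palette's own z axis and vertical above 0.13 rad).
It fails at once if the palette is shoved more than 25 mm (distance of palette from where it was at the start of the episode above 0.025 m).
It fails at once if a jar, the tumbler or the shade disc is disturbed (distance of any of jar_a, jar_b, tumbler, shade_disc from where it was at the start of the episode above 0.015 m).
It also fails if it takes over 61 s, if anything falls off the work surface, if the arm or the gripper's body presses on something with over 40 N, if the wrist force passes 120 N, or if a joint passes its speed limit or range.

## Working session

There is one attempt and no reset: what is moved stays moved. The work goes in short steps, Python scripts to look and compute and a tool call to move; the robot and the scene stay as the last step left them, time stands still between calls to the robot, and variables do not carry over. Pictures are saved under pics/ and viewed, at most 10 in all, crops included, and the job is handed in when it is done.

Besides the shell and the picture viewer there is one more tool, called after "Emit:" as name(argument=value, ...) on one line, values as JSON. send_rows: Moves the arm, as the interface text tells. Its arguments: {"type":"object","properties":{"series":{"type":"array","items":{"type":"object","properties":{"ax":{"type":"number"},"ay":{"type":"number"},"az":{"type":"number"},"dx":{"type":"number"},"dy":{"type":"number"},"dz":{"type":"number"},"hand":{"type":"number"}}}}},"required":["series"]}

```bash
mkdir -p pics; cat > h.py <<'E'
import numpy as np,cv2
from cell import read_state,get_image,finish_job
def snap(n,f):
    d=get_image(n); cv2.imwrite('pics/'+f,cv2.cvtColor(d['pixels'],cv2.COLOR_RGB2BGR)); np.savez('pics/'+f+'.npz',**{k:np.array(v) for k,v in d.items()}); return d
def ray(d,u,v,z):
    K,R,t=[np.array(d[k],float) for k in('mtx','R','t')]
    c=-R.T@t.ravel(); r=R.T@np.linalg.inv(K)@[u,v,1]
    return c+r*(z-c[2])/r[2]
def proj(d,X):
    K,R,t=[np.array(d[k],float) for k in('mtx','R','t')]
    p=K@(R@np.array(X,float)+t.ravel()); return p[:2]/p[2]
E
python3 - <<'E'
from h import *
for n in('top','scene'):
    d=snap(n,n+'0.png'); R=np.array(d['R']);print(n,-R.T@np.array(d['t']).ravel(),d['mtx'])
print(read_state())
E
```

```text
top [ 359.81966727   57.00212086 1006.84950732] [[407.12479263   0.         321.69370401]
 [  0.         407.12479263 195.80316053]
 [  0.           0.           1.        ]]
scene [793.00176289 412.03687596 775.27513208] [[370.60009434   0.         313.87145123]
 [  0.         370.60009434 203.43255924]
 [  0.           0.           1.        ]]
{'clock': 0.1, 'qpos': array([-1.4028003 ,  0.62925667,  0.03846277,  1.51828302, -0.02699316,
        0.99631981, -0.02000516]), 'qd': array([ 0.00128019, -0.00188383,  0.00020187, -0.00249779,  0.00028304,
        0.0008802 , -0.00077233]), 'tau': array([ 3.43167012e-03, -5.64538014e+01,  1.23095434e+00, -1.93973851e+01,
        1.14265527e-02,  5.43929287e-03,  3.30878390e-05]), 'eef_pos': array([150.4364164 , 631.76003377, 230.47462306]), 'tool_rot': array([-3.13984464e+00,  3.47160535e-05,  2.90778031e+00]), 'force': array([-0.10299888, -0.06363026, -0.26381855]), 'torque': array([0.01667185, 0.00415844, 0.03874669]), 'gripper_force': 0.0, 'width': 85.45807719849684}
```

View pics/top0.png

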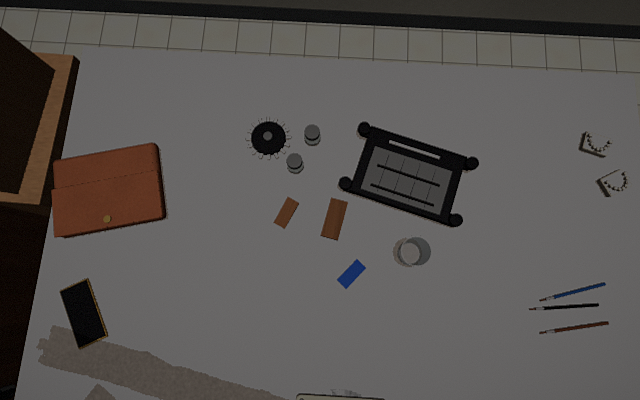

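View pics/scene0.png

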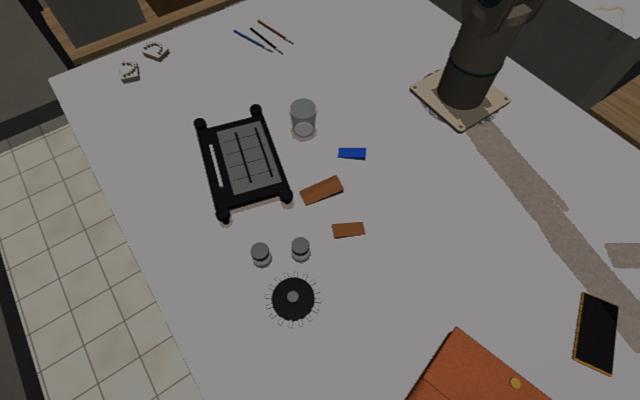

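The top view shows the large brown wedge near (334,219), with its thin end probably at the top and the short foot's cap at (346,184). The small brown wedge is at (286,212), the blue one at (352,273), and the tumbler at (411,251). Next I'll measure positions on zoomed crops.

```bash
python3 - <<'E'
from h import *
T=np.load('pics/top0.png.npz');S=np.load('pics/scene0.png.npz')
print(T['R'],proj(T,[150,632,231]),proj(S,[150,632,231]))
for n,p in dict(cap=(346,184),c2=(364,129),c3=(456,220),c4=(472,163)).items(): print(n,ray(T,*p,44).round(1))
for n,p in dict(w=(334,219),tum=(411,251)).items(): print(n,ray(T,*p,5).round(1))
for n,p in dict(cap=(287,197),c2=(223,215),c3=(256,110)).items(): print('S',n,ray(S,*p,44).round(1))
a=cv2.imread('pics/top0.png')[165:285,270:430]; b=cv2.imread('pics/scene0.png')[130:250,260:420]
g=lambda x:cv2.convertScaleAbs(cv2.resize(x,None,fx=5,fy=5,interpolation=cv2.INTER_CUBIC),alpha=1.8)
cv2.imwrite('pics/ca.png',g(a)[:600,:800]);cv2.imwrite('pics/cb.png',g(b))
E
```

```text
[[ 0.05778139 -0.99832618 -0.00247897]
 [-0.97778399 -0.05609093 -0.201971  ]
 [ 0.20149389  0.01409406 -0.97938836]] [ -6.07522337 380.71883779] [740.85522858 272.06317057]
cap [590.5  13.6  44. ]
c2 [734.1 -24.8  44. ]
c3 [ 517.5 -252.1   44. ]
c4 [ 661.1 -292.5   44. ]
w [509.   37.5   5. ]
tum [ 441.  -154.3    5. ]
S cap [597.   24.6  44. ]
S c2 [739.2 -17.7  44. ]
S c3 [ 519.6 -246.3   44. ]
```

View pics/ca.png

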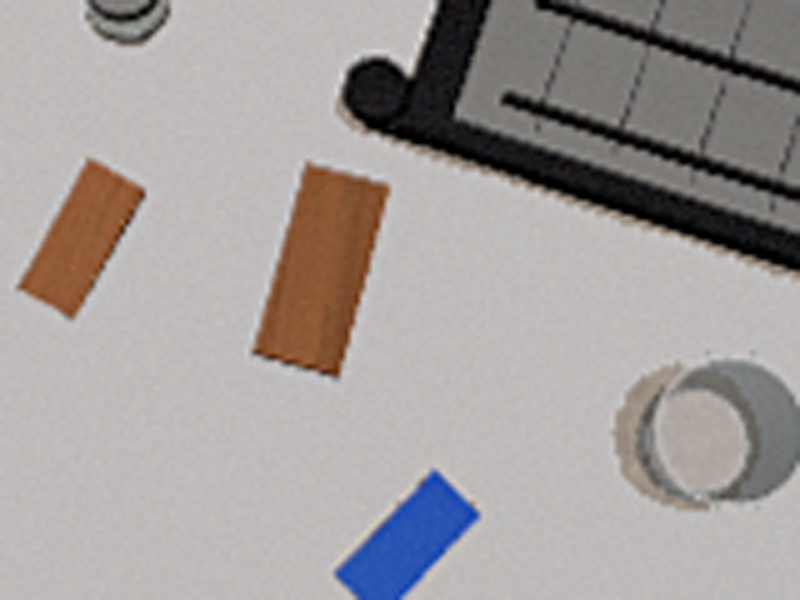

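View pics/cb.png

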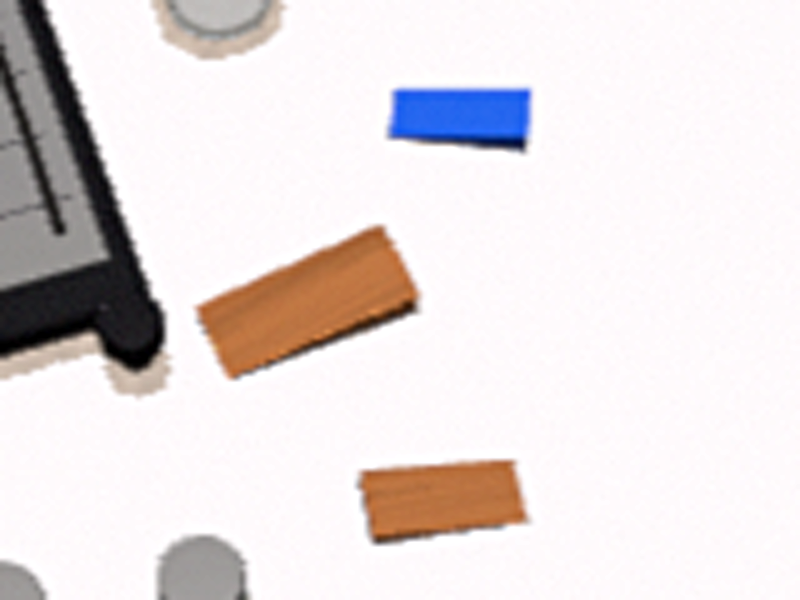

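Both crops are clear. In the top crop the wedge's thin edge runs (306,164)-(389,186), its thick edge (255,350)-(340,372), and the cap centre is (376,91). In the scene crop the thin edge is (199,307)-(234,378) and the thick top edge (381,228)-(416,297). Next I'll fit the poses using both views.

```bash
cat >> h.py <<'E'
from scipy.optimize import least_squares
def fit(obs,p0):
    # obs: list of (cam, local xyz, pixel); p=(x,y,yaw)
    def W(p,l): c,s=np.cos(p[2]/100),np.sin(p[2]/100); return [p[0]+c*l[0]-s*l[1],p[1]+s*l[0]+c*l[1],l[2]]
    f=lambda p:np.concatenate([proj(d,W(p,l))-px for d,l,px in obs])
    r=least_squares(f,p0); print('res',r.fun.round(1)); return r.x*[1,1,.01]
def cr(o,s=5): return lambda x,y: np.array([(x+.5)/s-.5+o[0],(y+.5)/s-.5+o[1]])
E
python3 - <<'E'
from h import *
T=np.load('pics/top0.png.npz');S=np.load('pics/scene0.png.npz')
a=cr((270,165));b=cr((260,130))
wt=[((50,22,2),(306,164)),((50,-22,2),(389,186)),((-50,22,18),(255,348)),((-50,-22,18),(341,371)),((-50,22,0),(253,355)),((-50,-22,0),(338,378))]
ws=[((50,-22,2),(199,307)),((50,22,2),(234,377)),((-50,-22,18),(381,227)),((-50,22,18),(416,297)),((-50,22,0),(414,311))]
o1=[(T,l,a(*p)) for l,p in wt];o2=[(S,l,b(*p)) for l,p in ws]
pt=[((0,0,44),a(376,89)),((150,0,44),(364,128)),((0,-280,44),(456,219.5)),((150,-280,44),(472,162.5))]
ps=[((0,0,44),b(135,320)),((150,0,44),(223,214)),((0,-280,44),(256,110)),((150,-280,44),(200,124))]
q1=[(T,l,p) for l,p in pt];q2=[(S,l,p) for l,p in ps]
for o in(o1,o2,o1+o2): print('wedge',fit(o,[509,37,-20]))
for o in(q1,q2,q1+q2): print('pal',fit(o,[590,14,-26]))
E
```

```text
res [-0.1 -0.4  0.2 -0.3 -0.4  0.4 -0.1  0.6  0.1 -0.2  0.3 -0.1]
wedge [ 5.11249048e+02  3.73926317e+01 -2.07869991e-01]
res [-0.9  0.1 -1.1  0.6  0.3 -0.7  0.9 -0.6  0.8  0.4]
wedge [ 5.09434395e+02  3.64008575e+01 -2.11823017e-01]
res [ 0.1 -0.1  0.4  0.1 -0.3  0.7  0.   0.9  0.2  0.1  0.3  0.2 -1.1  0.5
 -1.3  1.1  0.1 -0.4  0.7 -0.3  0.6  0.8]
wedge [ 5.10491513e+02  3.70357780e+01 -2.09859275e-01]
res [-0.1  0.2 -0.4 -0.6  0.2  0.3  0.3 -0. ]
pal [ 5.93788466e+02  1.69155915e+01 -2.74114395e-01]
res [ 0.7  1.2  0.  -0.1 -0.2 -1.  -0.6 -0.7]
pal [ 5.93402871e+02  2.01459616e+01 -2.71615217e-01]
res [-0.7  0.3 -1.  -0.5 -0.3  0.3 -0.3 -0.1  0.2  0.7 -0.4 -0.7 -0.5 -1.4
 -0.8 -1.2]
pal [ 5.93424086e+02  1.82416576e+01 -2.72757345e-01]
```

```bash
cat >> h.py <<'E'
def delta(target,yaw=None):
    from scipy.spatial.transform import Rotation as Ro
    s=read_state(); R=Ro.from_euler('xyz',s['tool_rot']).as_matrix()
    print('tool d cm',(R.T@(np.array(target)-s['eef_pos'])/10).round(2))
    if yaw is not None: print('rotvec',Ro.from_matrix(R.T@Ro.from_euler('xyz',[np.pi,0,yaw]).as_matrix()).as_rotvec().round(4))
E
python3 -c "
from h import *
delta([430,54,150],np.pi-.21)"
```

```text
tool d cm [-40.58 -49.71   8.14]
rotvec [-0.0017  0.     -0.0238]
```

Emit:
send_rows(series=[{"dx":-20,"dy":-25,"dz":4,"az":-0.024,"hand":1},{"dx":-40.6,"dy":-49.7,"dz":8,"az":-0.024,"hand":1},{"dx":-40.6,"dy":-49.7,"dz":8,"az":-0.024,"hand":1},{"dx":-40.6,"dy":-49.7,"dz":8,"az":-0.024,"hand":1},{"dx":-40.6,"dy":-49.7,"dz":8,"az":-0.024,"hand":1},{"dx":-40.6,"dy":-49.7,"dz":8,"az":-0.024,"hand":1},{"dx":-40.6,"dy":-49.7,"dz":8,"az":-0.024,"hand":1},{"dx":-40.6,"dy":-49.7,"dz":8,"az":-0.024,"hand":1},{"dx":-40.6,"dy":-49.7,"dz":8,"az":-0.024,"hand":1},{"dx":-40.6,"dy":-49.7,"dz":8,"az":-0.024,"hand":1}])

```text
invalid input at $.series[0]: expected keys ax, ay, az, dx, dy, dz, hand
```

Emit:
send_rows(series=[{"dx":-20,"dy":-25,"dz":4,"ax":0,"ay":0,"az":-0.024,"hand":1},{"dx":-40.6,"dy":-49.7,"dz":8,"ax":0,"ay":0,"az":-0.024,"hand":1},{"dx":-40.6,"dy":-49.7,"dz":8,"ax":0,"ay":0,"az":-0.024,"hand":1},{"dx":-40.6,"dy":-49.7,"dz":8,"ax":0,"ay":0,"az":-0.024,"hand":1},{"dx":-40.6,"dy":-49.7,"dz":8,"ax":0,"ay":0,"az":-0.024,"hand":1},{"dx":-40.6,"dy":-49.7,"dz":8,"ax":0,"ay":0,"az":-0.024,"hand":1},{"dx":-40.6,"dy":-49.7,"dz":8,"ax":0,"ay":0,"az":-0.024,"hand":1},{"dx":-40.6,"dy":-49.7,"dz":8,"ax":0,"ay":0,"az":-0.024,"hand":1},{"dx":-40.6,"dy":-49.7,"dz":8,"ax":0,"ay":0,"az":-0.024,"hand":1},{"dx":-40.6,"dy":-49.7,"dz":8,"ax":0,"ay":0,"az":-0.024,"hand":1}])

```text
clock: 1.1
eef_pos: [367.3, 184.0, 169.2]
tool_rot: [3.141, 0.0, 2.932]
force: [1.6, -0.2, -0.3]
width: 0.4
gripper_force: 0.0
```

```bash
python3 -c "
from h import *
delta([430,54,60],np.pi-.21)"
```

```text
tool d cm [ -8.84 -11.42  10.92]
rotvec [0.0001 0.0001 0.0007]
```

Emit:
send_rows(series=[{"dx":-4,"dy":-5,"dz":4,"ax":0,"ay":0,"az":0,"hand":1},{"dx":-7.5,"dy":-9.5,"dz":8,"ax":0,"ay":0,"az":0,"hand":1},{"dx":-8.0,"dy":-10.5,"dz":10.9,"ax":0,"ay":0,"az":0,"hand":1},{"dx":-8.0,"dy":-10.5,"dz":10.9,"ax":0,"ay":0,"az":0,"hand":1},{"dx":-8.0,"dy":-10.5,"dz":10.9,"ax":0,"ay":0,"az":0,"hand":1},{"dx":-8.0,"dy":-10.5,"dz":10.9,"ax":0,"ay":0,"az":0,"hand":1}])

```text
clock: 1.7
eef_pos: [422.8, 66.7, 60.4]
tool_rot: [3.142, -0.001, 2.931]
force: [0.2, 0.6, -0.1]
width: 0.1
gripper_force: 0.0
```

```bash
python3 -c "
from h import *
delta([430,54,9],np.pi-.21)"
```

```text
tool d cm [-0.98 -1.09  5.14]
rotvec [ 0.     -0.0011 -0.0002]
```

Emit:
send_rows(series=[{"dx":-1.0,"dy":-1.1,"dz":2,"ax":0,"ay":0,"az":0,"hand":1},{"dx":-1.0,"dy":-1.1,"dz":4,"ax":0,"ay":0,"az":0,"hand":1},{"dx":-1.0,"dy":-1.1,"dz":5.1,"ax":0,"ay":0,"az":0,"hand":1},{"dx":-1.0,"dy":-1.1,"dz":5.1,"ax":0,"ay":0,"az":0,"hand":1},{"dx":-1.0,"dy":-1.1,"dz":5.1,"ax":0,"ay":0,"az":0,"hand":1}])

```text
clock: 2.2
eef_pos: [431.3, 55.1, 10.0]
tool_rot: [3.14, 0.002, 2.935]
force: [0.3, -1.0, 0.5]
width: 0.0
gripper_force: 0.0
```

```bash
python3 - <<'E'
from h import *
print(read_state()['eef_pos'],read_state()['force'])
d=snap('scene','s1.png');x=cv2.imread('pics/s1.png')[100:280,240:480]
cv2.imwrite('pics/s1c.png',cv2.convertScaleAbs(cv2.resize(x,None,fx=3.3,fy=3.3,interpolation=cv2.INTER_CUBIC),alpha=1.5))
E
```

```text
[431.31723283  55.10773317  10.03678737] [ 0.31851313 -1.04662304  0.49872837]
```

View pics/s1c.png

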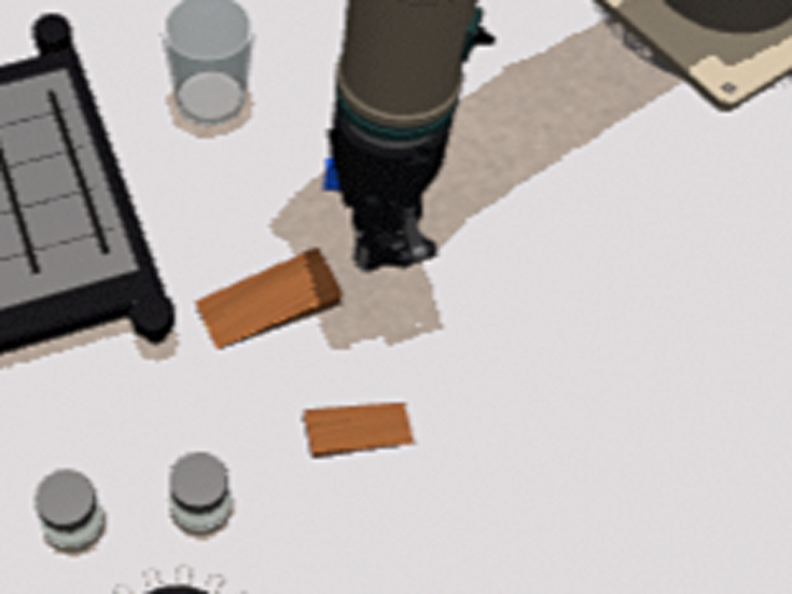

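The fingers are down behind the wedge's thick face, which is at about (325,275) in the crop, and clear of everything. I'll push along -x of the tool.

Emit:
send_rows(series=[{"dx":-1,"dy":0,"dz":0,"ax":0,"ay":0,"az":0,"hand":1},{"dx":-1.5,"dy":0,"dz":0,"ax":0,"ay":0,"az":0,"hand":1},{"dx":-2,"dy":0,"dz":0,"ax":0,"ay":0,"az":0,"hand":1},{"dx":-2.5,"dy":0,"dz":0,"ax":0,"ay":0,"az":0,"hand":1},{"dx":-3,"dy":0,"dz":0,"ax":0,"ay":0,"az":0,"hand":1},{"dx":-3.5,"dy":0,"dz":0,"ax":0,"ay":0,"az":0,"hand":1},{"dx":-4,"dy":0,"dz":0,"ax":0,"ay":0,"az":0,"hand":1},{"dx":-4.5,"dy":0,"dz":0,"ax":0,"ay":0,"az":0,"hand":1},{"dx":-5,"dy":0,"dz":0,"ax":0,"ay":0,"az":0,"hand":1},{"dx":-5,"dy":0,"dz":0,"ax":0,"ay":0,"az":0,"hand":1}])

```text
clock: 3.25
eef_pos: [480.5, 42.9, 9.4]
tool_rot: [3.141, 0.001, 2.931]
force: [-1.0, 0.7, 0.0]
width: 0.0
gripper_force: 0.0
```

```bash
python3 - <<'E'
from h import *
print(read_state()['eef_pos'],read_state()['force'])
for n in('top','scene'):
    snap(n,n+'2.png')
x=cv2.imread('pics/top2.png')[140:260,270:400];y=cv2.imread('pics/scene2.png')[140:260,260:390]
g=lambda x:cv2.convertScaleAbs(cv2.resize(x,None,fx=3,fy=3,interpolation=cv2.INTER_CUBIC),alpha=1.6)
cv2.imwrite('pics/c2.png',np.hstack([g(x),g(y)]))
E
```

```text
[480.47736844  42.93118372   9.36900972] [-0.96176901  0.66930528  0.03994605]
```

View pics/c2.png

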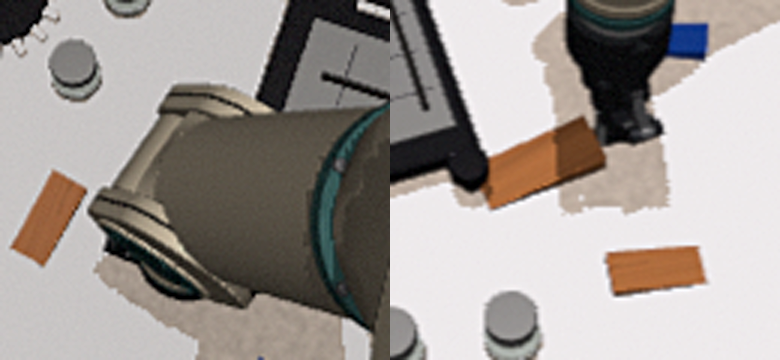

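The fingers touch the thick face at (600,135), and the thin end has reached the cap at about (485,180). I'll re-fit the wedge.

```bash
python3 - <<'E'
from h import *
S=np.load('pics/scene2.png.npz');b=cr((260,140),3)
print(fit([(S,l,b(p[0]-390,p[1])) for l,p in [((50,22,2),(491,207)),((-50,-22,18),(585,118)),((-50,22,18),(606,158)),((-50,22,0),(604,168))]],[540,30,-21]))
E
```

```text
res [-0.6  0.4  0.  -1.   0.1 -0.   0.5  0.5]
[ 5.38979501e+02  2.81843761e+01 -2.30356770e-01]
```

Emit:
send_rows(series=[{"dx":-0.4,"dy":0,"dz":0,"ax":0,"ay":0,"az":0,"hand":1},{"dx":-0.8,"dy":0,"dz":0,"ax":0,"ay":0,"az":0,"hand":1},{"dx":-0.8,"dy":0,"dz":0,"ax":0,"ay":0,"az":0,"hand":1},{"dx":-0.8,"dy":0,"dz":0,"ax":0,"ay":0,"az":0,"hand":1}])

```text
clock: 3.75
eef_pos: [487.5, 41.5, 9.4]
tool_rot: [3.141, 0.0, 2.932]
force: [0.5, -0.5, 0.8]
width: -0.1
gripper_force: 0.0
```

Emit:
send_rows(series=[{"dx":-0.3,"dy":0,"dz":0,"ax":0,"ay":0,"az":0,"hand":1},{"dx":-0.5,"dy":0,"dz":0,"ax":0,"ay":0,"az":0,"hand":1},{"dx":-0.5,"dy":0,"dz":0,"ax":0,"ay":0,"az":0,"hand":1}])

```text
clock: 4.05
eef_pos: [492.7, 40.4, 9.5]
tool_rot: [3.141, 0.0, 2.931]
force: [-0.5, -0.5, 0.1]
width: 0.2
gripper_force: 0.0
```

Emit:
send_rows(series=[{"dx":-0.2,"dy":0,"dz":0,"ax":0,"ay":0,"az":0,"hand":1},{"dx":-0.4,"dy":0,"dz":0,"ax":0,"ay":0,"az":0,"hand":1},{"dx":-0.4,"dy":0,"dz":0,"ax":0,"ay":0,"az":0,"hand":1}])

```text
clock: 4.35
eef_pos: [496.6, 39.5, 9.4]
tool_rot: [3.141, 0.0, 2.931]
force: [-0.2, 0.6, -0.2]
width: -0.1
gripper_force: 0.0
```

Emit:
send_rows(series=[{"dx":-0.15,"dy":0,"dz":0,"ax":0,"ay":0,"az":0,"hand":1},{"dx":-0.3,"dy":0,"dz":0,"ax":0,"ay":0,"az":0,"hand":1},{"dx":-0.3,"dy":0,"dz":0,"ax":0,"ay":0,"az":0,"hand":1}])

```text
clock: 4.65
eef_pos: [499.4, 38.9, 9.4]
tool_rot: [3.141, 0.0, 2.932]
force: [-1.3, -0.3, 0.4]
width: -0.6
gripper_force: 0.0
```

Emit:
send_rows(series=[{"dx":-0.15,"dy":0,"dz":0,"ax":0,"ay":0,"az":0,"hand":1},{"dx":-0.3,"dy":0,"dz":0,"ax":0,"ay":0,"az":0,"hand":1},{"dx":-0.3,"dy":0,"dz":0,"ax":0,"ay":0,"az":0,"hand":1}])

```text
clock: 4.95
eef_pos: [502.4, 38.3, 9.4]
tool_rot: [3.141, 0.0, 2.932]
force: [0.0, 0.1, 0.2]
width: 0.4
gripper_force: 0.0
```

Emit:
send_rows(series=[{"dx":-0.15,"dy":0,"dz":0,"ax":0,"ay":0,"az":0,"hand":1},{"dx":-0.3,"dy":0,"dz":0,"ax":0,"ay":0,"az":0,"hand":1},{"dx":-0.3,"dy":0,"dz":0,"ax":0,"ay":0,"az":0,"hand":1}])

```text
clock: 5.25
eef_pos: [505.3, 37.7, 9.4]
tool_rot: [3.141, 0.0, 2.932]
force: [-0.1, -0.6, 0.1]
width: 0.1
gripper_force: 0.0
```

Emit:
send_rows(series=[{"dx":-0.15,"dy":0,"dz":0,"ax":0,"ay":0,"az":0,"hand":1},{"dx":-0.3,"dy":0,"dz":0,"ax":0,"ay":0,"az":0,"hand":1},{"dx":-0.3,"dy":0,"dz":0,"ax":0,"ay":0,"az":0,"hand":1}])

```text
clock: 5.55
eef_pos: [508.2, 37.1, 9.5]
tool_rot: [3.141, 0.0, 2.932]
force: [0.1, -0.6, 0.4]
width: 0.0
gripper_force: 0.0
```

Emit:
send_rows(series=[{"dx":-0.15,"dy":0,"dz":0,"ax":0,"ay":0,"az":0,"hand":1},{"dx":-0.3,"dy":0,"dz":0,"ax":0,"ay":0,"az":0,"hand":1},{"dx":-0.3,"dy":0,"dz":0,"ax":0,"ay":0,"az":0,"hand":1}])

```text
clock: 5.85
eef_pos: [511.2, 36.4, 9.4]
tool_rot: [3.141, 0.0, 2.932]
force: [0.0, -0.1, -0.2]
width: 0.1
gripper_force: 0.0
```

Emit:
send_rows(series=[{"dx":-0.15,"dy":0,"dz":0,"ax":0,"ay":0,"az":0,"hand":1},{"dx":-0.3,"dy":0,"dz":0,"ax":0,"ay":0,"az":0,"hand":1},{"dx":-0.3,"dy":0,"dz":0,"ax":0,"ay":0,"az":0,"hand":1}])

```text
clock: 6.15
eef_pos: [514.1, 35.8, 9.4]
tool_rot: [3.141, 0.0, 2.932]
force: [0.2, -0.2, 0.3]
width: -0.1
gripper_force: 0.0
```

Emit:
send_rows(series=[{"dx":-0.15,"dy":0,"dz":0,"ax":0,"ay":0,"az":0,"hand":1},{"dx":-0.3,"dy":0,"dz":0,"ax":0,"ay":0,"az":0,"hand":1},{"dx":-0.3,"dy":0,"dz":0,"ax":0,"ay":0,"az":0,"hand":1}])

```text
clock: 6.45
eef_pos: [517.1, 35.2, 9.4]
tool_rot: [3.141, 0.0, 2.932]
force: [0.5, -0.3, 0.0]
width: 0.5
gripper_force: 0.0
```

```bash
python3 - <<'E'
from h import *
print(read_state()['eef_pos'],read_state()['force'])
snap('scene','s3.png')
y=cv2.imread('pics/scene2.png')[100:250,190:360];x=cv2.imread('pics/s3.png')[100:250,190:360]
g=lambda x:cv2.convertScaleAbs(cv2.resize(x,None,fx=4,fy=4,interpolation=cv2.INTER_CUBIC),alpha=1.8)
cv2.imwrite('pics/c3.png',g(x))
m=np.abs(x[:,:90].astype(int)-y[:,:90]).sum(2)>60;print(m.sum(),np.argwhere(m)[:30].tolist())
E
```

```text
[517.06186931  35.20735171   9.43559183] [ 0.46030217 -0.33625321  0.044033  ]
84 [[97, 89], [98, 86], [98, 87], [98, 88], [98, 89], [99, 85], [99, 86], [99, 87], [99, 88], [99, 89], [100, 83], [100, 84], [100, 85], [100, 86], [100, 87], [100, 88], [100, 89], [101, 83], [101, 84], [101, 85], [101, 86], [101, 87], [101, 88], [101, 89], [102, 83], [102, 84], [102, 85], [102, 86], [102, 87], [102, 88]]
```

View pics/c3.png

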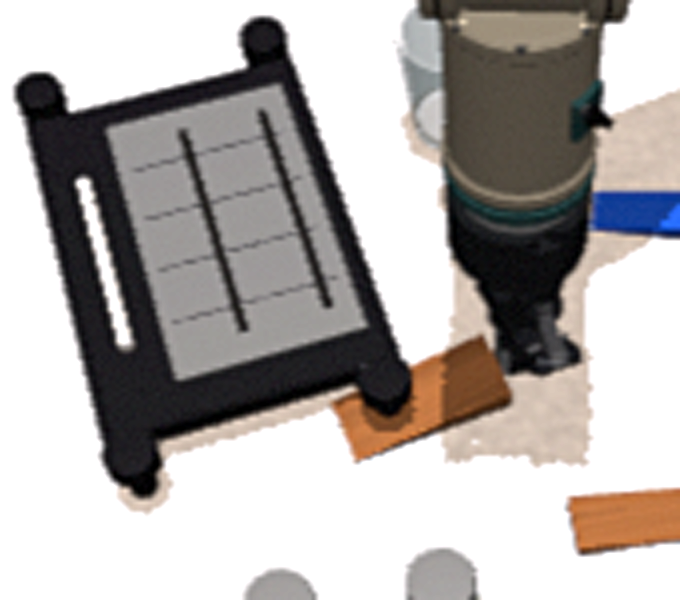

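The wedge is under the foot (thin end at (345,430)), the palette hasn't moved, and there's no resistance yet. I'll keep pushing in small steps.

Emit:
send_rows(series=[{"dx":-0.1,"dy":0,"dz":0,"ax":0,"ay":0,"az":0,"hand":1},{"dx":-0.2,"dy":0,"dz":0,"ax":0,"ay":0,"az":0,"hand":1},{"dx":-0.2,"dy":0,"dz":0,"ax":0,"ay":0,"az":0,"hand":1}])

```text
clock: 6.8
eef_pos: [518.9, 34.8, 9.4]
tool_rot: [3.141, 0.0, 2.932]
force: [0.0, -0.0, -0.2]
width: 0.1
gripper_force: 0.0
```

Emit:
send_rows(series=[{"dx":-0.1,"dy":0,"dz":0,"ax":0,"ay":0,"az":0,"hand":1},{"dx":-0.2,"dy":0,"dz":0,"ax":0,"ay":0,"az":0,"hand":1},{"dx":-0.2,"dy":0,"dz":0,"ax":0,"ay":0,"az":0,"hand":1}])

```text
clock: 7.1
eef_pos: [520.9, 34.4, 9.4]
tool_rot: [3.141, 0.0, 2.932]
force: [0.5, 0.5, 0.2]
width: 0.1
gripper_force: 0.0
```

Emit:
send_rows(series=[{"dx":-0.1,"dy":0,"dz":0,"ax":0,"ay":0,"az":0,"hand":1},{"dx":-0.2,"dy":0,"dz":0,"ax":0,"ay":0,"az":0,"hand":1},{"dx":-0.2,"dy":0,"dz":0,"ax":0,"ay":0,"az":0,"hand":1}])

```text
clock: 7.4
eef_pos: [522.8, 33.9, 9.4]
tool_rot: [3.141, 0.0, 2.932]
force: [0.0, -0.2, -0.3]
width: -0.0
gripper_force: 0.0
```

Emit:
send_rows(series=[{"dx":-0.1,"dy":0,"dz":0,"ax":0,"ay":0,"az":0,"hand":1},{"dx":-0.2,"dy":0,"dz":0,"ax":0,"ay":0,"az":0,"hand":1},{"dx":-0.2,"dy":0,"dz":0,"ax":0,"ay":0,"az":0,"hand":1}])

```text
clock: 7.7
eef_pos: [524.8, 33.5, 9.4]
tool_rot: [3.141, 0.0, 2.932]
force: [-0.5, 0.4, -0.1]
width: -0.1
gripper_force: 0.0
```

Emit:
send_rows(series=[{"dx":-0.1,"dy":0,"dz":0,"ax":0,"ay":0,"az":0,"hand":1},{"dx":-0.2,"dy":0,"dz":0,"ax":0,"ay":0,"az":0,"hand":1},{"dx":-0.2,"dy":0,"dz":0,"ax":0,"ay":0,"az":0,"hand":1}])

```text
clock: 8.0
eef_pos: [526.7, 33.1, 9.4]
tool_rot: [3.141, 0.0, 2.932]
force: [1.0, -0.2, 0.5]
width: -0.3
gripper_force: 0.0
```

```bash
python3 - <<'E'
from h import *
print(read_state()['eef_pos'],read_state()['force'])
snap('scene','s4.png')
y=cv2.imread('pics/scene2.png')[100:250,190:360];x=cv2.imread('pics/s4.png')[100:250,190:360]
d=np.abs(x.astype(int)-y).sum(2)[:95,:75];print((d>60).sum(),(d>30).sum(),d.mean())
g=lambda x:cv2.convertScaleAbs(cv2.resize(x,None,fx=4,fy=4,interpolation=cv2.INTER_CUBIC),alpha=1.8)
cv2.imwrite('pics/c4.png',g(x[40:,40:]))
E
```

```text
[526.72335796  33.13450562   9.44851338] [ 1.00277079 -0.23313398  0.54116241]
0 0 2.439157894736842
```

View pics/c4.png

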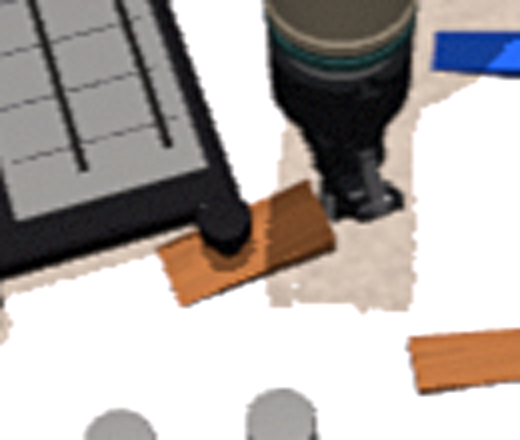

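The palette is still unmoved and the wedge is sliding freely, so the next steps are 1 mm each.

Emit:
send_rows(series=[{"dx":-0.1,"dy":0,"dz":0,"ax":0,"ay":0,"az":0,"hand":1},{"dx":-0.1,"dy":0,"dz":0,"ax":0,"ay":0,"az":0,"hand":1}])

```text
clock: 8.25
eef_pos: [527.6, 32.9, 9.4]
tool_rot: [3.142, 0.0, 2.932]
force: [-0.6, -0.1, -0.4]
width: -0.1
gripper_force: 0.0
```

Emit:
send_rows(series=[{"dx":-0.1,"dy":0,"dz":0,"ax":0,"ay":0,"az":0,"hand":1},{"dx":-0.1,"dy":0,"dz":0,"ax":0,"ay":0,"az":0,"hand":1}])

```text
clock: 8.45
eef_pos: [528.3, 32.7, 9.4]
tool_rot: [-3.141, -0.0, 2.932]
force: [-1.4, 0.3, 0.1]
width: 0.1
gripper_force: 0.3
```

Emit:
send_rows(series=[{"dx":-0.1,"dy":0,"dz":0,"ax":0,"ay":0,"az":0,"hand":1},{"dx":-0.1,"dy":0,"dz":0,"ax":0,"ay":0,"az":0,"hand":1}])

```text
clock: 8.65
eef_pos: [528.7, 32.7, 9.3]
tool_rot: [-3.141, -0.001, 2.932]
force: [-2.9, 0.7, 2.2]
width: -0.1
gripper_force: 1.4
```

Resistance has risen to 3 N, so the wedge is snug. I'll back off and lift.

Emit:
send_rows(series=[{"dx":1,"dy":0,"dz":0,"ax":0,"ay":0,"az":0,"hand":1},{"dx":2,"dy":0,"dz":0,"ax":0,"ay":0,"az":0,"hand":1},{"dx":2,"dy":0,"dz":-3,"ax":0,"ay":0,"az":0,"hand":1},{"dx":2,"dy":0,"dz":-6,"ax":0,"ay":0,"az":0,"hand":1},{"dx":2,"dy":0,"dz":-7,"ax":0,"ay":0,"az":0,"hand":1},{"dx":2,"dy":0,"dz":-7,"ax":0,"ay":0,"az":0,"hand":1}])

```text
clock: 9.25
eef_pos: [510.5, 36.8, 80.6]
tool_rot: [3.141, 0.003, 2.932]
force: [-0.5, 0.2, -0.7]
width: -0.2
gripper_force: 0.0
```

```bash
python3 -c "
from h import *
print(read_state()['eef_pos'])
delta([593.4,18.2,60],np.pi-.21)"
```

```text
[510.52263336  36.78049238  80.62318563]
tool d cm [-8.49 -0.09  2.09]
rotvec [0.0006 0.003  0.0001]
```

Emit:
send_rows(series=[{"dx":-4,"dy":0,"dz":0,"ax":0,"ay":0,"az":0,"hand":1},{"dx":-7,"dy":-0.1,"dz":0,"ax":0,"ay":0,"az":0,"hand":1},{"dx":-8.5,"dy":-0.1,"dz":1,"ax":0,"ay":0,"az":0,"hand":1},{"dx":-8.5,"dy":-0.1,"dz":2,"ax":0,"ay":0,"az":0,"hand":1},{"dx":-8.5,"dy":-0.1,"dz":2.4,"ax":0,"ay":0,"az":0,"hand":1},{"dx":-8.5,"dy":-0.1,"dz":2.4,"ax":0,"ay":0,"az":0,"hand":1}])

```text
clock: 9.85
eef_pos: [590.3, 18.4, 53.9]
tool_rot: [-3.14, -0.004, 2.933]
force: [-0.3, -0.4, 0.6]
width: 0.1
gripper_force: 0.0
```

```bash
python3 - <<'E'
from h import *
print(read_state()['eef_pos'],read_state()['force'])
snap('scene','s5.png')
y=cv2.imread('pics/scene2.png')[100:250,190:360];x=cv2.imread('pics/s5.png')[100:250,190:360]
g=lambda x:cv2.convertScaleAbs(cv2.resize(x,None,fx=5,fy=5,interpolation=cv2.INTER_CUBIC),alpha=1.8)
cv2.imwrite('pics/c5.png',g(x[40:,40:]))
E
```

```text
[590.26138948  18.4375011   53.87964616] [-0.26620785 -0.37799506  0.59090083]
```

View pics/c5.png

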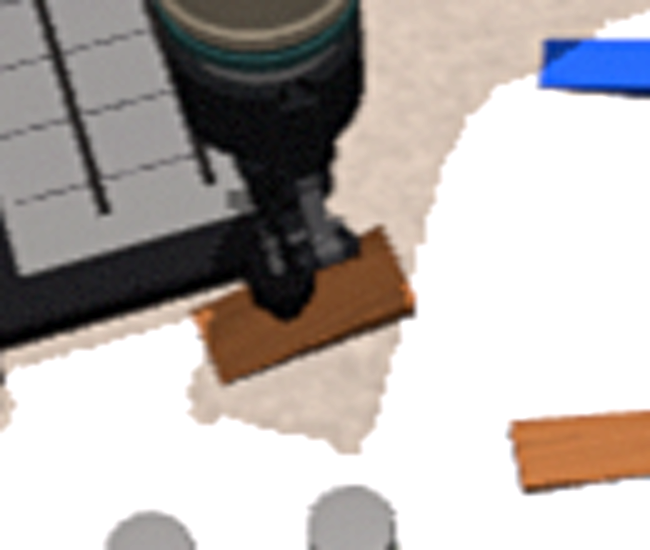

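The fingers are over the cap at about (285,285) and the wedge sits under the foot. I'll press straight down gently.

Emit:
send_rows(series=[{"dx":-0.2,"dy":0,"dz":0.4,"ax":0,"ay":0,"az":0,"hand":1},{"dx":-0.2,"dy":0,"dz":0.7,"ax":0,"ay":0,"az":0,"hand":1},{"dx":-0.2,"dy":0,"dz":0.9,"ax":0,"ay":0,"az":0,"hand":1},{"dx":-0.2,"dy":0,"dz":1.0,"ax":0,"ay":0,"az":0,"hand":1},{"dx":-0.2,"dy":0,"dz":1.0,"ax":0,"ay":0,"az":0,"hand":1}])

```text
clock: 10.4
eef_pos: [594.6, 17.6, 45.4]
tool_rot: [-3.142, -0.0, 2.932]
force: [0.4, -0.5, 0.1]
width: -0.1
gripper_force: 0.0
```

Emit:
send_rows(series=[{"dx":0,"dy":0,"dz":0.1,"ax":0,"ay":0,"az":0,"hand":1},{"dx":0,"dy":0,"dz":0.1,"ax":0,"ay":0,"az":0,"hand":1}])

```text
clock: 10.6
eef_pos: [594.7, 17.6, 44.4]
tool_rot: [-3.142, -0.0, 2.932]
force: [0.5, 0.0, -0.1]
width: -0.0
gripper_force: 0.0
```

Emit:
send_rows(series=[{"dx":0,"dy":0,"dz":0.1,"ax":0,"ay":0,"az":0,"hand":1},{"dx":0,"dy":0,"dz":0.1,"ax":0,"ay":0,"az":0,"hand":1}])

```text
clock: 10.8
eef_pos: [594.9, 17.6, 44.1]
tool_rot: [-3.141, 0.0, 2.932]
force: [-0.1, 0.0, 5.2]
width: -0.1
gripper_force: 2.4
```

Emit:
send_rows(series=[{"dx":0,"dy":0,"dz":0.1,"ax":0,"ay":0,"az":0,"hand":1},{"dx":0,"dy":0,"dz":0.1,"ax":0,"ay":0,"az":0,"hand":1}])

```text
clock: 11.0
eef_pos: [594.8, 17.7, 43.9]
tool_rot: [-3.141, 0.001, 2.932]
force: [-2.9, -0.9, 11.2]
width: 0.4
gripper_force: 5.7
```

At 11 N the cap has dipped only about 0.2 mm. I'll hold, then retreat upward.

Emit:
send_rows(series=[{"dx":0,"dy":0,"dz":0,"ax":0,"ay":0,"az":0,"hand":1},{"dx":0,"dy":0,"dz":0,"ax":0,"ay":0,"az":0,"hand":1},{"dx":0,"dy":0,"dz":0,"ax":0,"ay":0,"az":0,"hand":1},{"dx":0,"dy":0,"dz":0,"ax":0,"ay":0,"az":0,"hand":1},{"dx":0,"dy":0,"dz":0,"ax":0,"ay":0,"az":0,"hand":1}])

```text
clock: 11.5
eef_pos: [594.9, 17.6, 43.9]
tool_rot: [-3.141, 0.001, 2.932]
force: [-4.3, -0.7, 11.8]
width: -0.1
gripper_force: 5.7
```

Emit:
send_rows(series=[{"dx":0,"dy":0,"dz":-1,"ax":0,"ay":0,"az":0,"hand":1},{"dx":0,"dy":0,"dz":-4,"ax":0,"ay":0,"az":0,"hand":1},{"dx":0,"dy":0,"dz":-8,"ax":0,"ay":0,"az":0,"hand":1},{"dx":0,"dy":0,"dz":-12,"ax":0,"ay":0,"az":0,"hand":1},{"dx":5,"dy":0,"dz":-14,"ax":0,"ay":0,"az":0,"hand":1},{"dx":10,"dy":0,"dz":-14,"ax":0,"ay":0,"az":0,"hand":1},{"dx":14,"dy":0,"dz":-14,"ax":0,"ay":0,"az":0,"hand":1},{"dx":14,"dy":0,"dz":-14,"ax":0,"ay":0,"az":0,"hand":1},{"dx":14,"dy":0,"dz":-14,"ax":0,"ay":0,"az":0,"hand":1}])

```text
clock: 12.4
eef_pos: [457.7, 46.8, 183.1]
tool_rot: [-3.141, 0.001, 2.933]
force: [1.4, -0.3, 0.0]
width: -0.0
gripper_force: 0.0
```

```bash
python3 - <<'E'
from h import *
print(read_state()['eef_pos'],read_state()['force'])
snap('scene','s6.png')
y=cv2.imread('pics/scene2.png')[100:250,190:360];x=cv2.imread('pics/s6.png')[100:250,190:360]
g=lambda x:cv2.convertScaleAbs(cv2.resize(x,None,fx=4,fy=4,interpolation=cv2.INTER_CUBIC),alpha=1.8)
cv2.imwrite('pics/c6.png',g(x))
E
```

```text
[457.68240911  46.75005037 183.13405922] [ 1.3626685  -0.34850652  0.00725644]
```

View pics/c6.png

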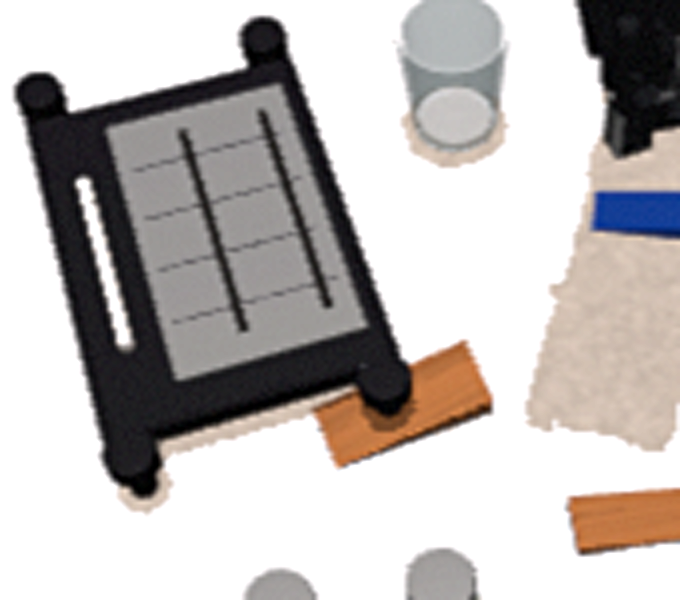

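The palette hasn't moved, the wedge is under the foot at (400,400), and the arm is clear. I'm handing the job in.

```bash
python3 -c "
from cell import finish_job
print(finish_job())"
```

```text
the job is handed in; nothing more can be done
None
```

The wedge is snug under the short foot, the cap dipped only about 0.2 mm when held at about 11 N for 0.5 s, and the palette looks unmoved in the camera view; I handed the job in with the arm clear, but no verdict came back.

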